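# Set out a stack of propagation strips in their drip trays

### The arm

A 6-joint arm with a two-finger parallel gripper is mounted at the origin on the work surface. World frame = base frame: x ahead of the robot, y to its left, z up, the work surface at z = 0. Lengths are in m, angles in rad, forces in N, time in s.
With the tool pointing down it reaches from about 0.225 to 0.875 m from the base axis. Payload 3.4 kg.
Tool frame: the origin (TCP) lies between the finger pads; the fingertips stand 8 mm ahead of it and the grasp point (between the pads) lies 11 mm behind it; z points along the fingers, y is the line along which they close (so a half turn about z gives the same grasp; the last joint's range is limited). The gripper opens to 85 mm and grips with 20 to 120 N. Pads are 22 mm wide; open, the fingers measure 114 mm over their backs; the gripper's body (76 mm by 85 mm) begins 54 mm behind the grasp point. The pads swing forward as they close: fully open they stand 13 mm farther back than shut.
Start: joints at [1.181, 0.276, 1.505, -0, 1.361, -0.121], TCP at [0.153, 0.554, 0.239] pointing down, gripper open.
Joint ranges: [-2.89, 2.89], [-0.75, 2.08], [0.22, 2.7], [-1.18, 4.32], [0.11, 2.71], [-2.7, 2.7]. Speed limits (rad/s): [2.57, 2.57, 3.14, 3.14, 3.14, 3.14].

### API

Orientations are given as a unit quaternion [w, x, y, z].
In Python, from rig import manip gives the robot as it stands.
- The arm moves only by the tool move_arm, never from a script. Its argument "deltas" is a list that holds one entry, the list of rows, each a list of 5 numbers: the shift along the tool's x, y, z normalised to -1 to 1, where 1 is 80 cm, then the turn about the tool's z normalised to -1 to 1, where 1 is 120 degrees, then the closure, from -1 (fully open) to 1 (shut). In form: [[[tx, ty, tz, twist, grip], ...]]. A call has 1 to 12 rows; each row is the pose to reach, as a shift and turn from the pose commanded when the call began, along the tool's axes at that moment; what a row does not reach only later rows make up. A row lasts 1/10 s, in which the tool goes at most 50 mm and 8.59 degrees, less where a joint would pass 70% of its speed; a pose out of reach is approached as far as the arm can. A call with a number of a shift or a turn outside -1 to 1 is refused whole. A call with a gripper value outside its range is refused whole. The fingers move at their own pace and stop on an object; "squeeze" is the grip in N (left out, the last holds). Time passes only in rows, so rows that repeat a pose let the fingers close. It gives the time, the measured TCP pose, the force, the opening and the grip force at its end, in the units of the state.
- manip.get_state(): the state, without advancing time (a new reading comes with each control period).
- manip.get_image(name): name is "side" or "top" or "wrist"; returns the picture (400x640x3 uint8, red, green, blue); there is no depth.
- manip.camera_params(name): a dict with "fx", "fy", "cx", "cy" (pixels), "dist" ([k1, k2, p1, p2, k3] as OpenCV has them; the pictures are not rectified), "R" (3x3) and "t" (3): a world point X has camera coordinates R X + t; the wrist camera has in their place "tool_from_camera" (4x4, takes a point from camera to tool coordinates, whose origin is the TCP and whose axes are the flange's). Camera axes: x right, y down, z forward; pixel columns grow to the right and rows downward; lengths in m; the calibration is good to about 2 mm. A picture is of the moment at which its call begins: read the wrist's pose just before it. camera_params takes no time and is no camera call.
- manip.sign_off(): hands the job in; it is judged then, once.
The state is a dict: "clock": time; "qpos": joint angles; "qd": joint speeds; "effort": joint torques, N m; "position": TCP position; "ee_rot": TCP orientation; "contact_force": force on the tool from outside, world axes, zero at the start; "moment": the same for the moment, N m; "width": finger opening in m; "gripper_force": force on a finger pad.
Only numpy, scipy, OpenCV 4.12 (cv2) and the standard library are available. Lean on these libraries where they do the work, as an engineer would, in place of code of your own. Each camera call takes 0.05 s, during which the arm holds its last target. There are 200 camera calls.

### The job

Take the stack of empty dark plastic seedling pots apart, one piece at a time from the top down, and stand each piece in the metal drip tray made to its length: flat on the tray's floor inside the lip, squared up with the tray. Never let a piece tip over, and leave the clay pot and the white bottle where they are.

Things in the scene. Friction and masses are not known exactly. Their poses are not given: they have to be found in the camera images.
- pot_mid (a point): Empty dark-grey (blackish) rigid-plastic single-cell square pot, open at the top: 55 mm long (its x), 55 mm wide (its y), 55 mm high (its z, up), walls 5 mm, straight upright sides, 55 g or so. This point is its centre, half-way up. It starts in the stack, at the very top, standing flat on the rim of the strip of two, up to 18 mm off centre along its length and slightly turned.
- twin_mid (a point): Empty dark-grey (blackish) rigid-plastic strip of two cells, open at the top: 105 mm long (its x), 55 mm wide (its y), 55 mm high (its z, up), walls 5 mm, straight upright sides, 80 g or so. This point is its centre, half-way up. It starts in the stack, standing flat on the rim of the strip of three, up to 18 mm off centre along its length and slightly turned.
- triple_mid (a point): Empty dark-grey (blackish) rigid-plastic strip of three cells, open at the top: 155 mm long (its x), 55 mm wide (its y), 55 mm high (its z, up), walls 5 mm, straight upright sides, 105 g or so. This point is its centre, half-way up. It starts in the stack, standing flat on the rim of the strip of four, up to 18 mm off centre along its length and slightly turned.
- quad_mid (a point): Empty dark-grey (blackish) rigid-plastic strip of four cells, open at the top: 205 mm long (its x), 55 mm wide (its y), 55 mm high (its z, up), walls 5 mm, straight upright sides, 130 g or so. This point is its centre, half-way up. It starts on the bench as the bottom of the stack of four.
- tray_pot: Shallow bare-metal drip tray for the single-cell square pot, fixed to the bench: inside 81 mm (its x) by 81 mm (its y), so 13 mm room all round; floor 3 mm thick, lip 3 mm thick with its top 8 mm above the bench. Origin at the centre of its underside, on the bench; z up. It is square, so either way round is right.
- tray_twin: Shallow bare-metal drip tray for the strip of two cells, fixed to the bench: inside 131 mm (its x) by 81 mm (its y), so 13 mm room all round; floor 3 mm thick, lip 3 mm thick with its top 8 mm above the bench. Origin at the centre of its underside, on the bench; z up. Either end first is right.
- tray_triple: Shallow bare-metal drip tray for the strip of three cells, fixed to the bench: inside 181 mm (its x) by 81 mm (its y), so 13 mm room all round; floor 3 mm thick, lip 3 mm thick with its top 8 mm above the bench. Origin at the centre of its underside, on the bench; z up. Either end first is right.
- tray_quad: Shallow bare-metal drip tray for the strip of four cells, fixed to the bench: inside 231 mm (its x) by 81 mm (its y), so 13 mm room all round; floor 3 mm thick, lip 3 mm thick with its top 8 mm above the bench. Origin at the centre of its underside, on the bench; z up. Either end first is right.
- clay_pot: Bystander: empty terracotta flower pot, 80 mm across, 75 mm high, standing loose at one side of the trays; origin at the centre of its underside. Leave it alone.
- feed_bottle: Bystander: white plastic plant-feed bottle with a green cap, 68 mm across, 130 mm high, standing loose at one side of the trays; origin at the centre of its underside. Leave it alone.
Not all that is in view belongs to the job. What is shaped like the part that bears triple_mid but pink or turquoise is not meant.

How it is judged:
By the outcome, as a careful person would: the job done as asked, in the order asked, and still so for the second after the job is handed in, with the robot touching nothing.
It also fails if it takes over 106 s, if anything falls off the work surface, if the arm or the gripper's body presses on something with over 40 N, if the wrist force passes 120 N, or if a joint passes its speed limit or range.

## Working session

There is one attempt and no reset: what is moved stays moved. The work goes in short steps, Python scripts to look and compute and a tool call to move; the robot and the scene stay as the last step left them, time stands still between calls to the robot, and variables do not carry over. Pictures are saved under pics/ and viewed, at most 14 in all, crops included, and the job is handed in when it is done.

Besides the shell and the picture viewer there is one more tool, called after ">>>" by a JSON object that holds its "name" and its "arguments", one argument or row to a line. move_arm: Moves the arm, as the interface text tells. Scaled input: -1 to 1 covers 80 cm each way for a shift and 120 degrees each way for a turn. Its arguments: {"type":"object","properties":{"deltas":{"type":"array","items":{"type":"array","items":{"type":"array","items":{"type":"number","minimum":-1,"maximum":1}}}},"squeeze":{"type":"number"}},"required":["deltas"]}

```bash
mkdir -p pics; ls
python3 - <<'E'
from rig import manip
import cv2,numpy as np
s=manip.get_state();print({k:np.round(v,3).tolist() for k,v in s.items()})
for n in("side","top","wrist"):
    im=manip.get_image(n);cv2.imwrite(f"pics/{n}0.png",im[:,:,::-1])
    print(n,{k:np.round(v,4).tolist() for k,v in manip.camera_params(n).items()})
E
```

```text
pics
{'clock': 0.0, 'qpos': [1.181, 0.277, 1.506, 0.0, 1.361, -0.121], 'qd': [0.0, -0.002, -0.001, -0.0, -0.0, -0.0], 'effort': [0.0, -41.679, -24.58, -0.0, 0.011, -0.0], 'position': [0.153, 0.554, 0.238], 'ee_rot': [-0.0, 0.134, 0.991, -0.001], 'contact_force': [0.201, -0.324, -0.27], 'moment': [0.014, -0.005, 0.004], 'gripper_force': 0.0, 'width': 0.085}
side {'fx': 363.6471, 'fy': 363.6471, 'cx': 311.7241, 'cy': 204.2559, 'dist': [-0.0804, 0.0, 0.0, 0.0, 0.0], 'R': [[0.995, -0.0995, 0.0044], [-0.0717, -0.746, -0.662], [0.0691, 0.6584, -0.7495]], 't': [-0.5083, 0.1138, 1.166]}
top {'fx': 448.9099, 'fy': 448.9099, 'cx': 312.1371, 'cy': 189.2028, 'dist': [-0.116, 0.0, 0.0, 0.0, 0.0], 'R': [[-0.0075, -0.9999, 0.0102], [-0.9982, 0.0068, -0.0591], [0.059, -0.0106, -0.9982]], 't': [-0.0149, 0.5145, 1.6924]}
wrist {'fx': 329.6048, 'fy': 329.6048, 'cx': 314.8752, 'cy': 198.48, 'dist': [-0.0397, 0.0, 0.0, 0.0, 0.0], 'tool_from_camera': [[-0.0008, -0.9608, -0.2771, 0.0709], [1.0, -0.0006, -0.0007, -0.0003], [0.0005, -0.2771, 0.9608, -0.1355], [0.0, 0.0, 0.0, 1.0]]}
```

View pics/top0.png

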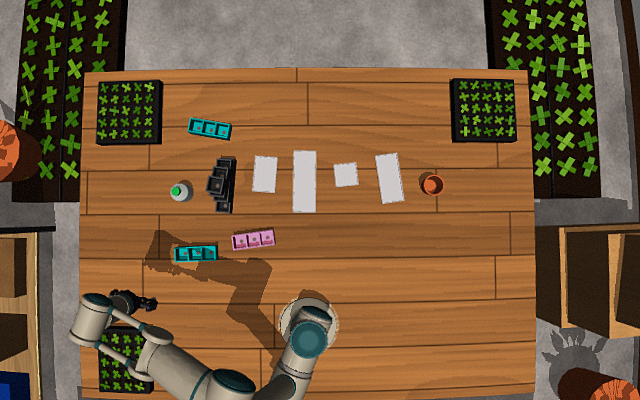

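View pics/side0.png

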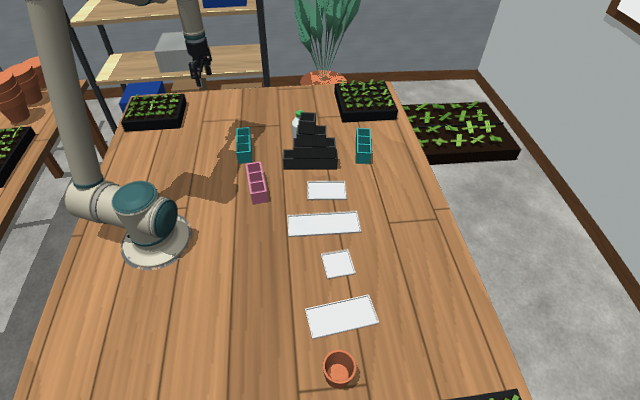

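The top view shows the stack at about (222,185). The trays are twin (265,174), quad (305,181), pot (346,174) and triple (390,177), with the bottle at (180,191) and the clay pot at (431,185). Three strips of three could be confused with the target: turquoise (210,128), turquoise (195,253) and pink (253,240). The one meant is the dark strip in the stack, second from the bottom. I'll confirm that in an enlarged crop and measure the trays.

```bash
cat > h.py <<'E'
from rig import manip
import cv2,numpy as np
from scipy.spatial.transform import Rotation as Ro
def pose(s=None):
    s=s or manip.get_state();q=s["ee_rot"];return np.array(s["position"]),Ro.from_quat([q[1],q[2],q[3],q[0]]).as_matrix()
def cam(n,s=None):
    c=manip.camera_params(n);K=np.array([[c["fx"],0,c["cx"]],[0,c["fy"],c["cy"]],[0,0,1]]);d=np.array(c["dist"])
    if n=="wrist":
        p,R=pose(s);T=np.array(c["tool_from_camera"]);return K,d,R@T[:3,:3],R@T[:3,3]+p
    R=np.array(c["R"]);return K,d,R.T,-R.T@np.array(c["t"])
def ray(n,uv,z,s=None):
    K,d,A,o=cam(n,s);x=cv2.undistortPoints(np.array(uv,float).reshape(-1,1,2),K,d)[:,0]
    v=np.c_[x,np.ones(len(x))]@A.T;return o+v*((z-o[2])/v[:,2])[:,None]
def proj(n,X,s=None):
    K,d,A,o=cam(n,s);Xc=(np.array(X,float).reshape(-1,3)-o)@A;return cv2.projectPoints(Xc,np.zeros(3),np.zeros(3),K,d)[0][:,0]
def rect(P):
    (c,wh,a)=cv2.minAreaRect((P[:,:2]*1000).astype(np.float32));w,h=wh
    if w<h:w,h,a=h,w,a+90
    return np.array(c)/1000,w,h,(a+90)%180-90
E
python3 - <<'E'
from h import *
for n in("top","side"):
    im=cv2.imread(f"pics/{n}0.png");hsv=cv2.cvtColor(im,cv2.COLOR_BGR2HSV)
    m=((hsv[:,:,1]<40)&(hsv[:,:,2]>150)).astype(np.uint8)
    reg=(slice(140,220),slice(240,412)) if n=="top" else (slice(172,345),slice(275,390))
    M=m*0;M[reg]=m[reg]
    for c in cv2.findContours(M,0,cv2.CHAIN_APPROX_NONE)[0]:
        if cv2.contourArea(c)<150:continue
        r=rect(ray(n,c,0.006));print(n,c.reshape(-1,2).mean(0).round(),np.round(r[0],4),*np.round(r[1:],1))
t=cv2.imread("pics/top0.png")[145:220,165:245];s=cv2.imread("pics/side0.png")[100:180,270:350]
a=cv2.resize(t,None,fx=5,fy=5,interpolation=cv2.INTER_CUBIC);b=cv2.resize(s,None,fx=4.7,fy=4.7,interpolation=cv2.INTER_CUBIC)[:375]
g=np.hstack([a,b]);g=(255*(g/255.)**.6).astype(np.uint8);cv2.imwrite("pics/st.png",g)
E
```

```text
top [346. 175.] [ 0.5713 -0.1476] 86.9 86.3 -84.0
top [265. 174.] [0.5752 0.1631] 136.8 86.2 -5.1
top [389. 178.] [ 0.5572 -0.3151] 187.1 85.7 7.8
top [304. 181.] [0.5452 0.0123] 234.4 84.3 -0.5
side [341. 316.] [ 0.5607 -0.3161] 187.8 87.8 7.9
side [337. 263.] [ 0.5746 -0.1473] 87.9 87.6 5.6
side [323. 223.] [0.5505 0.0117] 237.3 88.0 -1.1
side [325. 189.] [0.5795 0.1636] 138.5 84.8 -5.4
```

View pics/st.png

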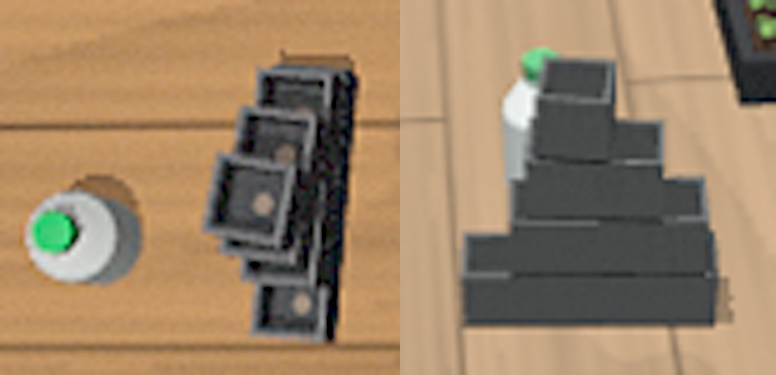

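The crop confirms it: the stack, dark, single pot on top, then two, three and four cells. The pot's rim corners in the crop are at about (218,155), (295,160), (283,245) and (205,233), and the bottle stands about 70 mm to the left. The tray sizes match (87/137/187/237 mm). Next I'll locate the top pot and the stack from both views.

Run:
```python
from h import *
def tp(c):return np.array(c)/5+[165,145]-.4
def sd(c):return np.array(c)/4.7+[270,100]-.4
def tri(a,b):
    r=[]
    for n,u in(("top",a),("side",b)):
        p=ray(n,[u],0)[0];q=ray(n,[u],.3)[0];r.append((p,(q-p)/np.linalg.norm(q-p)))
    A=sum(np.eye(3)-np.outer(d,d) for p,d in r);return np.linalg.solve(A,sum((np.eye(3)-np.outer(d,d))@p for p,d in r))
C=tp([(218,155),(295,160),(283,245),(205,233)])
P=ray("top",C,.22);print("pot top",np.round(P[:,:2],3).tolist(),rect(P),P.mean(0))
S=sd([(613,62),(612,100),(540,95),(545,60)]);Q=ray("side",S,.22);print("pot side",rect(Q),Q.mean(0))
print("tri",tri(C.mean(0),S.mean(0)))
# twin far rim edge, triple far rim, quad near end
print("twin far",np.round(ray("top",tp([(240,108),(315,113)]),.165),3).tolist())
print("triple far",np.round(ray("top",tp([(258,68),(332,70)]),.11),3).tolist())
print("triple near",np.round(ray("top",tp([(243,278)]),.11),3).tolist())
print("quad near",np.round(ray("top",tp([(253,330),(323,340)]),.055),3).tolist())
print("quad side base",np.round(ray("side",sd([(465,322),(715,324)]),0),3).tolist())
print("bottle",np.round(ray("top",tp([(55,232)]),.13),3).tolist())
p,R=pose();print(p,R.round(3).tolist())
```

```text
pot top [[0.551, 0.333], [0.547, 0.281], [0.49, 0.289], [0.498, 0.342]] (array([0.52224268, 0.31072284]), 57.6864128112793, 53.57062530517578, -9.038192749023438) [0.52118487 0.31117761 0.22      ]
pot side (array([0.81870062, 0.28652951]), 56.29942321777344, 48.61811447143555, -11.291976928710938) [0.81887926 0.28559683 0.22      ]
tri [0.65029404 0.24561402 0.28652578]
twin far [[0.588, 0.33, 0.165], [0.584, 0.277, 0.165]]
triple far [[0.624, 0.329, 0.11], [0.622, 0.275, 0.11]]
triple near [[0.472, 0.339, 0.11]]
quad near [[0.435, 0.343, 0.055], [0.427, 0.29, 0.055]]
quad side base [[0.757, 0.266, 0.0], [0.963, 0.245, 0.0]]
bottle [[0.504, 0.471, 0.13]]
[0.15256944 0.5539996  0.2386461 ] [[-0.964, 0.266, -0.001], [0.266, 0.964, -0.001], [0.0, -0.001, -1.0]]
```

```bash
cat >> h.py <<'E'
def go(*T):
    """targets (x,y,z,piece yaw deg) -> normalised rows from the present pose; tool y set across the piece"""
    p,R=pose();ty=np.degrees(np.arctan2(R[1,1],R[0,1]))
    for x,y,z,a in T:
        d=R.T@(np.array([x,y,z])-p);w=-(((a+90-ty)+90)%180-90)
        print(np.round(d/.8,4).tolist(),round(w/120,4),"dist",round(float(np.linalg.norm(d)),3))
E
python3 -c "
from h import *
go((.521,.311,.33,-9))"
```

```text
[-0.5247, -0.1707, -0.114] -0.0534 dist 0.451
```

>>> {"name": "move_arm", "arguments": {
  "deltas": [
    [[-0.2,-0.06,-0.115,-0.05,-1],[-0.525,-0.17,-0.115,-0.053,-1],[-0.525,-0.17,-0.115,-0.053,-1],[-0.525,-0.17,-0.115,-0.053,-1],[-0.525,-0.17,-0.115,-0.053,-1],[-0.525,-0.17,-0.115,-0.053,-1],[-0.525,-0.17,-0.115,-0.053,-1],[-0.525,-0.17,-0.115,-0.053,-1],[-0.525,-0.17,-0.115,-0.053,-1],[-0.525,-0.17,-0.115,-0.053,-1],[-0.525,-0.17,-0.115,-0.053,-1],[-0.525,-0.17,-0.115,-0.053,-1]]
  ],
  "squeeze": 25
}}

```text
clock: 1.35
position: [0.5205, 0.3121, 0.3308]
ee_rot: [-0.001, 0.079, 0.997, -0.0]
contact_force: [-0.3, 1.0, 0.6]
width: 0.0851
gripper_force: 0.0
```

Run:
```python
from h import *
s=manip.get_state();im=manip.get_image("wrist")[:,:,::-1];cv2.imwrite("pics/w1.png",im)
print(s["clock"],np.round(s["position"],4),np.round(s["ee_rot"],3))
print(proj("wrist",[.521,.311,.22],s))
```

```text
1.35 [0.5205 0.3121 0.3308] [-0.001  0.079  0.997 -0.   ]
[[314.13498901 199.45723655]]
```

View pics/w1.png

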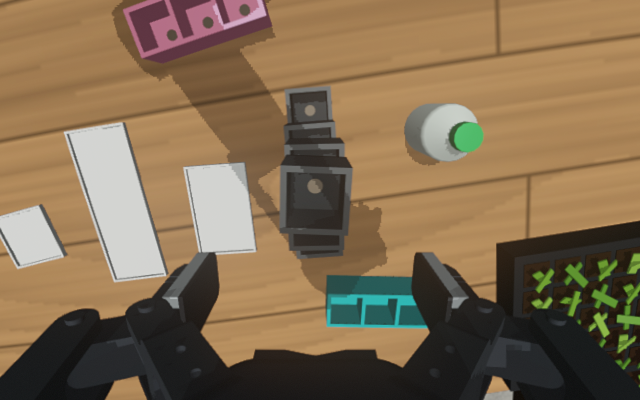

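The wrist view shows the pot's rim in the centre, corners at about (287,167), (352,167), (347,235) and (281,231). The twin, triple and quad rims are stepped behind it.

Run:
```python
from h import *
P=ray("wrist",[(286,166),(352,167),(347,235),(281,231)],.22);print(np.round(P,3).tolist(),rect(P),P.mean(0))
x,y=P.mean(0)[:2]
im=cv2.imread("pics/w1.png")[70:270,240:400];im=(255*(im/255.)**.5).astype(np.uint8)
cv2.imwrite("pics/w1c.png",cv2.resize(im,None,fx=3,fy=3,interpolation=cv2.INTER_CUBIC))
```

```text
[[0.491, 0.294, 0.22], [0.5, 0.344, 0.22], [0.554, 0.333, 0.22], [0.543, 0.281, 0.22]] (array([0.52141132, 0.31297458]), 55.411399841308594, 53.098785400390625, -12.721961975097656) [0.52204757 0.31297878 0.22      ]
```

View pics/w1c.png

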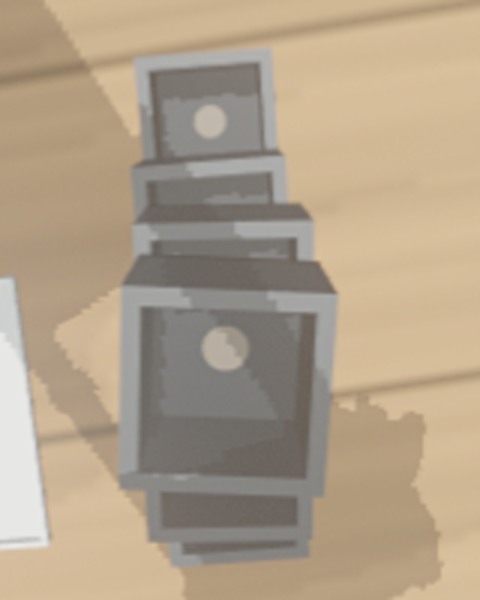

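Run:
```python
from h import *
f=lambda c:np.array(c)/3+[240,70]-.33
P=ray("wrist",f([(122,287),(337,295),(322,495),(118,488)]),.22);print("pot",np.round(P[:,:2],3).tolist(),rect(P),P.mean(0))
for n,z,c in(("twin",.165,[(134,222),(314,222),(310,541),(150,541)]),("tri",.11,[(133,170),(285,155),(307,556),(178,565)]),("quad",.055,[(135,60),(272,48)])):
    P=ray("wrist",f(c),z);print(n,np.round(P[:,:2],3).tolist(),rect(P)[1:],P.mean(0))
go((.5215,.3125,.187,-10),(.5215,.3125,.35,-10))
```

```text
pot [[0.49, 0.29], [0.501, 0.344], [0.554, 0.333], [0.543, 0.279]] (array([0.52209271, 0.31140079]), 54.947269439697266, 54.424415588378906, 78.83586120605469) [0.52209466 0.31147924 0.22      ]
twin [[0.48, 0.29], [0.489, 0.344], [0.593, 0.329], [0.585, 0.276]] (105.99330139160156, 54.57319641113281, -8.32550048828125) [0.53650029 0.30989032 0.165     ]
tri [[0.467, 0.287], [0.471, 0.341], [0.625, 0.328], [0.621, 0.277]] (154.90467834472656, 53.91677474975586, -4.62957763671875) [0.54603307 0.30822647 0.11      ]
quad [[0.428, 0.29], [0.432, 0.345]] (54.55143737792969, 0.0, 85.74261474609375) [0.42993201 0.31732124 0.055     ]
[-0.0019, 0.0004, 0.1799] 0.0086 dist 0.144
[-0.0016, 0.0003, -0.0238] 0.0086 dist 0.019
```

Every rim comes out at its stated size, so I can grasp the pot at (0.522, 0.3115) with yaw −11°.

>>> {"name": "move_arm", "arguments": {
  "deltas": [
    [[-0.0025,-0.001,0.06,0.017,-1],[-0.0025,-0.001,0.12,0.017,-1],[-0.0025,-0.001,0.18,0.017,-1],[-0.0025,-0.001,0.18,0.017,-1],[-0.0025,-0.001,0.18,0.017,1],[-0.0025,-0.001,0.18,0.017,1],[-0.0025,-0.001,0.18,0.017,1],[-0.0025,-0.001,0.18,0.017,1],[-0.0025,-0.001,0.18,0.017,1],[-0.0025,-0.001,0.18,0.017,1]]
  ],
  "squeeze": 25
}}

```text
clock: 2.4
position: [0.5251, 0.3117, 0.1909]
ee_rot: [0.003, 0.096, 0.995, 0.002]
contact_force: [-0.3, 0.2, 5.9]
width: 0.0547
gripper_force: 27.5
```

```bash
python3 -c "
from h import *
print(pose()[0])
T=(.573,-.1475);a=-84.2+90
go((.522,.3115,.24,-11),(.522,.3115,.30,-11),(*T,.30,a),(*T,.06,a),(*T,.026,a))"
```

```text
[0.52510247 0.31173031 0.19088517]
[0.0034, -0.0008, -0.0614] -0.0006 dist 0.049
[0.003, -0.0004, -0.1364] -0.0006 dist 0.109
[-0.1697, -0.5512, -0.138] -0.1406 dist 0.474
[-0.1682, -0.5526, 0.162] -0.1406 dist 0.48
[-0.168, -0.5528, 0.2045] -0.1406 dist 0.49
```

>>> {"name": "move_arm", "arguments": {
  "deltas": [
    [[0,0,-0.01,0,1],[0,0,-0.06,0,1],[0,0,-0.14,0,1],[0,0,-0.14,0,1],[0,0,-0.14,0,1]]
  ]
}}

```text
clock: 2.9
position: [0.5249, 0.3112, 0.3038]
ee_rot: [0.004, 0.097, 0.995, 0.002]
contact_force: [-0.6, 0.9, -0.6]
width: 0.0549
gripper_force: 27.0
```

Run:
```python
from h import *
s=manip.get_state();im=manip.get_image("wrist")[:,:,::-1];cv2.imwrite("pics/w2.png",im)
print(s["clock"],np.round(s["position"],4),s["width"],s["gripper_force"],np.round(s["contact_force"],1))
T=(.573,-.1475);a=-84.2+90
go((*T,.30,a),(*T,.06,a),(*T,.026,a))
```

```text
2.9 [0.5249 0.3112 0.3038] 0.054924781730219634 26.995400190353394 [-0.6  0.9 -0.6]
[-0.1705, -0.5503, 0.0007] -0.1407 dist 0.461
[-0.1697, -0.5509, 0.3007] -0.1407 dist 0.52
[-0.1696, -0.5509, 0.3432] -0.1407 dist 0.537
```

View pics/w2.png

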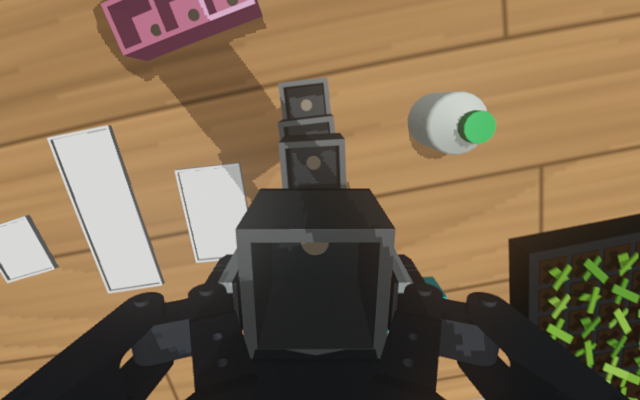

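The pot is held square and the other three pieces are undisturbed in the wrist view: twin rim near (312,160), quad near end (305,105).

>>> {"name": "move_arm", "arguments": {
  "deltas": [
    [[-0.1705,-0.55,0,-0.14,1],[-0.1705,-0.55,0,-0.14,1],[-0.1705,-0.55,0,-0.14,1],[-0.1705,-0.55,0,-0.14,1],[-0.1705,-0.55,0,-0.14,1],[-0.1705,-0.55,0,-0.14,1],[-0.1705,-0.55,0,-0.14,1],[-0.1705,-0.55,0.05,-0.14,1],[-0.17,-0.55,0.12,-0.14,1],[-0.17,-0.55,0.2,-0.14,1],[-0.17,-0.55,0.25,-0.14,1],[-0.17,-0.55,0.25,-0.14,1]]
  ]
}}

```text
clock: 4.15
position: [0.5704, -0.1476, 0.0964]
ee_rot: [-0.001, -0.049, 0.999, 0.001]
contact_force: [0.2, 0.6, -0.5]
width: 0.0546
gripper_force: 27.1
```

Run:
```python
from h import *
T=(.573,-.1475);a=-84.2+90
s=manip.get_state();im=manip.get_image("wrist")[:,:,::-1];cv2.imwrite("pics/w3.png",im)
print(s["clock"],np.round(s["position"],4),s["width"],np.round(s["ee_rot"],3))
go((*T,.03,a),(T[0]+.003,T[1],.03,a))
```

```text
4.15 [ 0.5704 -0.1476  0.0964] 0.05462176320133721 [-0.001 -0.049  0.999  0.001]
[-0.0108, -0.0022, 0.0724] -0.0014 dist 0.059
[-0.0146, -0.0025, 0.0723] -0.0014 dist 0.059
```

View pics/w3.png

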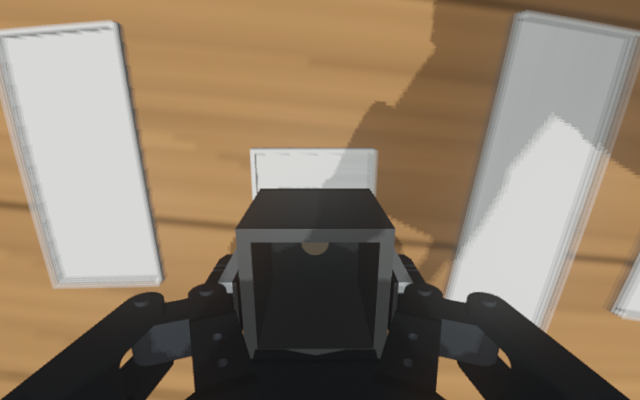

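The near edge of the tray's lip runs (250,150)–(377,150), square with the pot and centred on it. I'll check the tray centre from this edge.

Run:
```python
from h import *
s=manip.get_state();print(s["position"],s["qd"])
P=ray("wrist",[(250,150),(377,150)],.008);print(P);d=P[1]-P[0];print(np.linalg.norm(d));n=np.array([d[1],-d[0],0])/np.linalg.norm(d)
print("centre",P.mean(0)+.0435*n, np.degrees(np.arctan2(n[1],n[0])))
```

```text
[ 0.5652206  -0.14696314  0.0880648 ] [ 0.01853662 -0.02805062 -0.02703677  0.01003206  0.24310801  0.03054406]
[[ 0.5263342  -0.19313213  0.008     ]
 [ 0.51829443 -0.11014762  0.008     ]]
0.08337305961527075
centre [ 0.56561159 -0.14744512  0.008     ] 5.533701684944023
```

>>> {"name": "move_arm", "arguments": {
  "deltas": [
    [[0,0,0,0,1],[0,0,0,0,1],[0,0,0,0,1]]
  ]
}}

```text
clock: 4.5
position: [0.5741, -0.1472, 0.1025]
ee_rot: [0.002, -0.05, 0.999, -0.001]
contact_force: [0.2, 0.1, 0.1]
width: 0.0547
gripper_force: 27.2
```

Run:
```python
from h import *
s=manip.get_state();im=manip.get_image("wrist")[:,:,::-1];cv2.imwrite("pics/w4.png",im)
T=(.573,-.1475);a=-84.2+90
print(s["clock"],np.round(s["position"],4),s["width"],np.round(s["ee_rot"],4),np.round(s["qd"],3))
go((*T,.03,a),(T[0]+.003,T[1],.03,a))
h=cv2.cvtColor(im,cv2.COLOR_BGR2HSV);m=((h[:,:,1]<40)&(h[:,:,2]>120)).astype(np.uint8);m[:,:240]=0;m[:,400:]=0;m[200:]=0
c=max(cv2.findContours(m,0,2)[0],key=cv2.contourArea).reshape(-1,2);print(c.min(0),c.max(0),cv2.boundingRect(c))
t=c[:,1].min();l=c[c[:,1]<t+4];P=ray("wrist",[l[l[:,0].argmin()],l[l[:,0].argmax()]],.008,s);print(P)
```

```text
4.5 [ 0.5741 -0.1472  0.1025] 0.054688061341740916 [ 2.300e-03 -5.020e-02  9.987e-01 -9.000e-04] [ 0.001 -0.01  -0.    -0.004 -0.003  0.   ]
[0.0018, -0.0, 0.0908] -0.0003 dist 0.073
[-0.002, -0.0004, 0.0908] -0.0003 dist 0.073
[252 142] [377 196] (252, 142, 126, 55)
[[ 0.53434737 -0.19547794  0.008     ]
 [ 0.52569357 -0.10919039  0.008     ]]
```

The tray centre (0.5733, −0.148) agrees with the first estimate. Lowering the pot.

>>> {"name": "move_arm", "arguments": {
  "deltas": [
    [[-0.001,0,0.04,0,1],[-0.001,0,0.07,0,1],[-0.001,0,0.082,0,1],[-0.001,0,0.09,0,1],[-0.001,0,0.0915,0,1],[-0.001,0,0.0915,0,1]]
  ]
}}

```text
clock: 5.15
position: [0.5741, -0.1473, 0.0286]
ee_rot: [0.001, -0.05, 0.999, -0.001]
contact_force: [-1.6, 0.4, 4.3]
width: 0.0548
gripper_force: 27.9
```

```bash
python3 -c "
from h import *
s=manip.get_state();print(np.round(s['position'],4),np.round(s['contact_force'],1))"
```

```text
[ 0.5741 -0.1473  0.0286] [-1.6  0.4  4.3]
```

>>> {"name": "move_arm", "arguments": {
  "deltas": [
    [[0,0,0,0,-1],[0,0,0,0,-1],[0,0,0,0,-1],[0,0,0,0,-1],[0,0,-0.03,0,-1],[0,0,-0.09,0,-1],[0,0,-0.15,0,-1],[0,0,-0.21,0,-1],[0,0,-0.27,0,-1],[0,0,-0.33,0,-1],[0,0,-0.33,0,-1]]
  ]
}}

```text
clock: 6.25
position: [0.5763, -0.1483, 0.2986]
ee_rot: [0.007, -0.05, 0.999, -0.003]
contact_force: [0.2, 0.4, -0.1]
width: 0.0857
gripper_force: 0.0
```

Run:
```python
from h import *
s=manip.get_state();im=manip.get_image("wrist")[:,:,::-1];cv2.imwrite("pics/w5.png",im)
print(s["clock"],np.round(s["position"],4),s["width"])
go((.5365,.310,.29,-8.3))
```

```text
6.25 [ 0.5763 -0.1483  0.2986] 0.08567924218772646
[-0.0094, 0.5742, 0.0038] 0.1168 dist 0.459
```

View pics/w5.png

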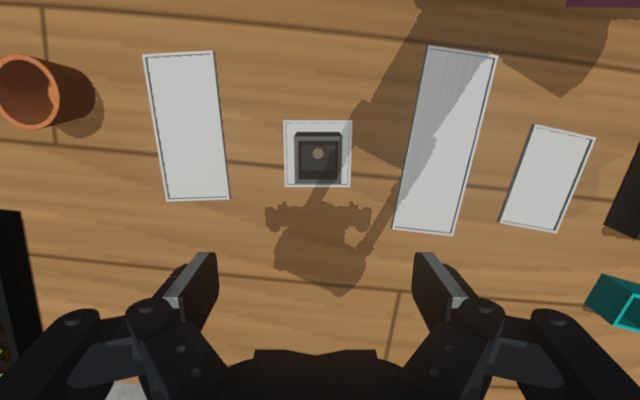

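The pot stands square inside its tray, with its rim near (318,157) and tray edges at 284–351. Next I'll move above the twin.

>>> {"name": "move_arm", "arguments": {
  "deltas": [
    [[-0.01,0.574,0,0.117,-1],[-0.01,0.574,0,0.117,-1],[-0.01,0.574,0,0.117,-1],[-0.01,0.574,0,0.117,-1],[-0.01,0.574,0,0.117,-1],[-0.01,0.574,0,0.117,-1],[-0.01,0.574,0,0.117,-1],[-0.01,0.574,0,0.117,-1],[-0.01,0.574,0,0.117,-1],[-0.01,0.574,0,0.117,-1],[-0.01,0.574,0,0.117,-1],[-0.01,0.574,0,0.117,-1]]
  ]
}}

```text
clock: 7.5
position: [0.5349, 0.3094, 0.2893]
ee_rot: [-0.001, 0.073, 0.997, -0.001]
contact_force: [0.9, -1.3, 1.2]
width: 0.0856
gripper_force: 0.0
```

>>> {"name": "move_arm", "arguments": {
  "deltas": [
    [[0,0,0,0,-1],[0,0,0,0,-1]]
  ]
}}

```text
clock: 7.7
position: [0.5356, 0.3089, 0.2906]
ee_rot: [-0.0, 0.074, 0.997, -0.0]
contact_force: [1.0, -0.3, -0.2]
width: 0.0854
gripper_force: 0.0
```

Run:
```python
from h import *
import pickle
s=manip.get_state();im=manip.get_image("wrist")[:,:,::-1];cv2.imwrite("pics/w6.png",im);pickle.dump(s,open("w6.pkl","wb"))
print(s["clock"],np.round(s["position"],4),np.round(s["ee_rot"],4),np.round(s["qd"],2))
im=im[60:260,240:400];im=(255*(im/255.)**.5).astype(np.uint8)
cv2.imwrite("pics/w6c.png",cv2.resize(im,None,fx=3,fy=3,interpolation=cv2.INTER_CUBIC))
```

```text
7.7 [0.5356 0.3089 0.2906] [-0.000e+00  7.370e-02  9.973e-01 -2.000e-04] [ 0.   -0.   -0.01  0.   -0.    0.  ]
```

View pics/w6c.png

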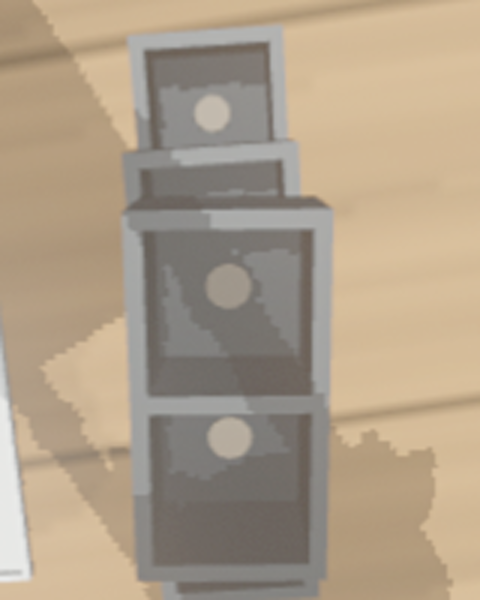

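The twin's rim corners in the crop are (123,212), (332,208), (326,580) and (138,580). The stack below it looks unchanged.

Run:
```python
from h import *
import pickle
s=pickle.load(open("w6.pkl","rb"))
f=lambda c:np.array(c)/3+[240,60]-.33
for n,z,c in(("twin",.165,[(123,212),(332,208),(326,580),(138,580)]),("tri",.11,[(123,152),(298,142)]),("quad",.055,[(128,37),(282,26)])):
    P=ray("wrist",f(c),z,s);print(n,np.round(P[:,:2],3).tolist(),rect(P)[1:],P.mean(0))
P=ray("wrist",f([(123,212),(332,208),(326,580),(138,580)]),.165,s)
c,_,_,a=rect(P);print(c,a);go((*c,.132,a),(*c,.255,a))
```

```text
twin [[0.481, 0.29], [0.488, 0.343], [0.593, 0.329], [0.585, 0.275]] (105.52354431152344, 54.33357238769531, -7.736305236816406) [0.53671265 0.30941308 0.165     ]
tri [[0.466, 0.287], [0.471, 0.341]] (54.246238708496094, 0.0, 84.66168212890625) [0.46897611 0.3135385  0.11      ]
quad [[0.428, 0.289], [0.432, 0.344]] (54.5380973815918, 0.0, 85.33296203613281) [0.43013454 0.31665379 0.055     ]
[0.5368078  0.30939127] -7.736305236816406
[-0.0014, 0.0006, 0.1985] -0.0059 dist 0.159
[-0.0014, 0.0006, 0.0447] -0.0059 dist 0.036
```

>>> {"name": "move_arm", "arguments": {
  "deltas": [
    [[-0.0015,0.0005,0.06,-0.006,-1],[-0.0015,0.0005,0.12,-0.006,-1],[-0.0015,0.0005,0.17,-0.006,-1],[-0.0015,0.0005,0.198,-0.006,-1],[-0.0015,0.0005,0.198,-0.006,-1],[-0.0015,0.0005,0.198,-0.006,1],[-0.0015,0.0005,0.198,-0.006,1],[-0.0015,0.0005,0.198,-0.006,1],[-0.0015,0.0005,0.198,-0.006,1],[-0.0015,0.0005,0.198,-0.006,1],[-0.0015,0.0005,0.198,-0.006,1]]
  ],
  "squeeze": 25
}}

```text
clock: 8.85
position: [0.538, 0.3112, 0.1346]
ee_rot: [0.002, 0.066, 0.998, 0.001]
contact_force: [0.3, -1.8, 6.6]
width: 0.0547
gripper_force: 27.4
```

>>> {"name": "move_arm", "arguments": {
  "deltas": [
    [[0,0,-0.01,0,1],[0,0,-0.06,0,1],[0,0,-0.12,0,1],[0,0,-0.16,0,1],[0,0,-0.16,0,1],[0,0,-0.16,0,1]]
  ]
}}

```text
clock: 9.45
position: [0.5363, 0.3109, 0.2611]
ee_rot: [0.001, 0.066, 0.998, 0.0]
contact_force: [-0.6, -0.5, -1.9]
width: 0.0546
gripper_force: 27.2
```

Run:
```python
from h import *
s=manip.get_state()
print(s["clock"],np.round(s["position"],4),s["width"],np.round(s["ee_rot"],4),np.round(s["moment"],3))
T=(.5773,.1633);a=-5.2
go((*T,.10,a),(*T,.03,a))
```

```text
9.45 [0.5363 0.3109 0.2611] 0.054579023212733384 [6.000e-04 6.620e-02 9.978e-01 4.000e-04] [-0.072  0.062  0.014]
[-0.0749, -0.1763, 0.2013] -0.0199 dist 0.222
[-0.0748, -0.1764, 0.2888] -0.0199 dist 0.277
```

>>> {"name": "move_arm", "arguments": {
  "deltas": [
    [[-0.075,-0.176,0,-0.02,1],[-0.075,-0.176,0,-0.02,1],[-0.075,-0.176,0,-0.02,1],[-0.075,-0.176,0.06,-0.02,1],[-0.075,-0.176,0.12,-0.02,1],[-0.075,-0.176,0.18,-0.02,1],[-0.075,-0.176,0.21,-0.02,1],[-0.075,-0.176,0.21,-0.02,1],[-0.075,-0.176,0.21,-0.02,1],[-0.075,-0.176,0.21,-0.02,1],[-0.075,-0.176,0.21,-0.02,1]]
  ]
}}

```text
clock: 10.55
position: [0.5786, 0.1636, 0.0941]
ee_rot: [0.002, 0.045, 0.999, 0.0]
contact_force: [0.8, -1.0, -1.5]
width: 0.0548
gripper_force: 27.3
```

Run:
```python
from h import *
s=manip.get_state();im=manip.get_image("wrist")[:,:,::-1];cv2.imwrite("pics/w7.png",im)
print(s["clock"],np.round(s["position"],4),s["width"],np.round(s["qd"],2))
T=(.5773,.1633);a=-5.2
go((*T,.027,a))
P=[(T[0]+u*.0685*np.cos(np.radians(a))-v*.0435*np.sin(np.radians(a)),T[1]+u*.0685*np.sin(np.radians(a))+v*.0435*np.cos(np.radians(a)),.008) for u,v in((-1,-1),(-1,1),(1,1),(1,-1))]
print(proj("wrist",P,s).round())
```

```text
10.55 [0.5786 0.1636 0.0941] 0.054824946035265595 [ 0.   -0.    0.01 -0.   -0.   -0.  ]
[0.0017, -0.0006, 0.0838] 0.0001 dist 0.067
[[247. 105.]
 [381. 105.]
 [371. 291.]
 [258. 291.]]
```

View pics/w7.png

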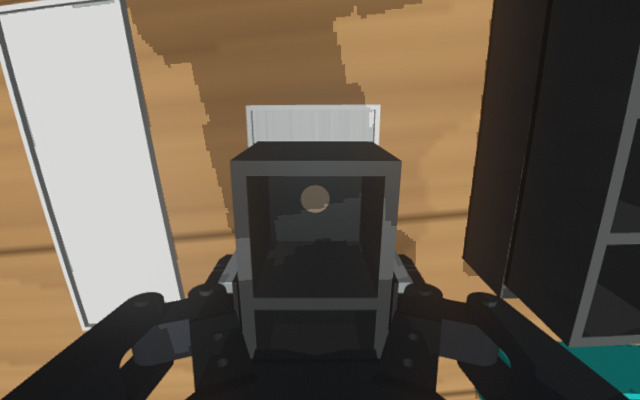

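The near edge of the twin tray is at (246,105)–(380,105), where I predicted it, and the twin is square with it. Lowering and releasing.

>>> {"name": "move_arm", "arguments": {
  "deltas": [
    [[0.001,-0.0005,0.04,0,1],[0.001,-0.0005,0.065,0,1],[0.001,-0.0005,0.076,0,1],[0.001,-0.0005,0.083,0,1],[0.001,-0.0005,0.084,0,1],[0.001,-0.0005,0.084,0,1],[0.001,-0.0005,0.084,0,1]]
  ]
}}

```text
clock: 11.3
position: [0.5767, 0.163, 0.0274]
ee_rot: [0.001, 0.045, 0.999, -0.0]
contact_force: [-3.5, -0.9, 6.6]
width: 0.0548
gripper_force: 28.4
```

>>> {"name": "move_arm", "arguments": {
  "deltas": [
    [[0,0,0,0,-1],[0,0,0,0,-1],[0,0,0,0,-1],[0,0,0,0,-1],[0,0,-0.03,0,-1],[0,0,-0.09,0,-1],[0,0,-0.15,0,-1],[0,0,-0.21,0,-1],[0,0,-0.27,0,-1],[0,0,-0.27,0,-1],[0,0,-0.27,0,-1]]
  ]
}}

```text
clock: 12.4
position: [0.577, 0.1631, 0.2423]
ee_rot: [0.001, 0.045, 0.999, 0.0]
contact_force: [-0.4, 0.5, -0.7]
width: 0.0851
gripper_force: 0.0
```

Run:
```python
from h import *
s=manip.get_state();print(np.round(s["position"],4))
go((.546,.308,.24,-5))
```

```text
[0.577  0.1631 0.2423]
[0.0551, 0.1768, 0.0029] -0.0017 dist 0.148
```

>>> {"name": "move_arm", "arguments": {
  "deltas": [
    [[0.055,0.177,0,-0.002,-1],[0.055,0.177,0,-0.002,-1],[0.055,0.177,0,-0.002,-1],[0.055,0.177,0,-0.002,-1],[0.055,0.177,0,-0.002,-1],[0.055,0.177,0,-0.002,-1],[0.055,0.177,0,-0.002,-1],[0.055,0.177,0,-0.002,-1]]
  ]
}}

```text
clock: 13.2
position: [0.5459, 0.3067, 0.2408]
ee_rot: [-0.0, 0.044, 0.999, -0.0]
contact_force: [-0.2, -1.1, 0.5]
width: 0.0854
gripper_force: 0.0
```

Run:
```python
from h import *
import pickle
s=manip.get_state();im=manip.get_image("wrist")[:,:,::-1];cv2.imwrite("pics/w8.png",im);pickle.dump(s,open("w8.pkl","wb"))
print(s["clock"],np.round(s["position"],4),np.round(s["ee_rot"],4),np.round(s["qd"],2))
im=im[50:310,130:390];im=(255*(im/255.)**.5).astype(np.uint8)
cv2.imwrite("pics/w8c.png",cv2.resize(im,None,fx=2.3,fy=2.3,interpolation=cv2.INTER_CUBIC))
```

```text
13.2 [0.5459 0.3067 0.2408] [-2.00e-04  4.42e-02  9.99e-01 -2.00e-04] [ 0. -0. -0.  0. -0.  0.]
```

View pics/w8c.png

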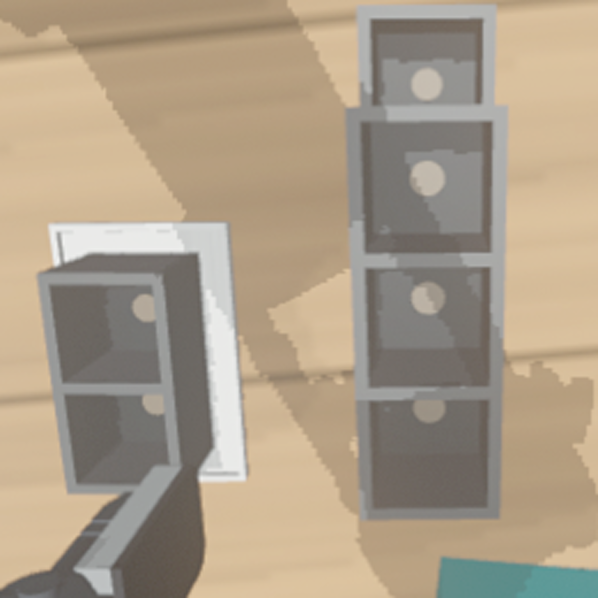

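The twin sits flat and square in its tray. The dark triple is now on top, with crop corners (345,108), (508,106), (499,518) and (360,520). Nothing pink or turquoise is involved.

Run:
```python
from h import *
import pickle
s=pickle.load(open("w8.pkl","rb"))
f=lambda c:np.array(c)/2.3+[130,50]-.28
P=ray("wrist",f([(345,108),(508,106),(499,518),(360,520)]),.11,s);c,w,h,a=rect(P);print(P.round(3).tolist(),c,w,h,a)
Q=ray("wrist",f([(357,6),(496,4)]),.055,s);print(Q.round(3))
go((*c,.077,a))
```

```text
[[0.467, 0.286, 0.11], [0.472, 0.341, 0.11], [0.626, 0.328, 0.11], [0.622, 0.273, 0.11]] [0.54669623 0.30708011] 155.05760192871094 54.921424865722656 -4.609893798828125
[[0.428 0.29  0.055]
 [0.432 0.344 0.055]]
[-0.001, 0.0004, 0.205] -0.0038 dist 0.164
```

>>> {"name": "move_arm", "arguments": {
  "deltas": [
    [[-0.001,0.0005,0.06,-0.004,-1],[-0.001,0.0005,0.12,-0.004,-1],[-0.001,0.0005,0.17,-0.004,-1],[-0.001,0.0005,0.204,-0.004,-1],[-0.001,0.0005,0.204,-0.004,-1],[-0.001,0.0005,0.204,-0.004,1],[-0.001,0.0005,0.204,-0.004,1],[-0.001,0.0005,0.204,-0.004,1],[-0.001,0.0005,0.204,-0.004,1],[-0.001,0.0005,0.204,-0.004,1],[-0.001,0.0005,0.204,-0.004,1]]
  ],
  "squeeze": 30
}}

```text
clock: 14.35
position: [0.5481, 0.3089, 0.0804]
ee_rot: [0.002, 0.039, 0.999, 0.001]
contact_force: [0.0, 0.2, 6.6]
width: 0.0545
gripper_force: 33.8
```

>>> {"name": "move_arm", "arguments": {
  "deltas": [
    [[0,0,-0.01,0,1],[0,0,-0.06,0,1],[0,0,-0.12,0,1],[0,0,-0.16,0,1],[0,0,-0.16,0,1],[0,0,-0.16,0,1]]
  ]
}}

```text
clock: 14.95
position: [0.5462, 0.3084, 0.2069]
ee_rot: [0.001, 0.039, 0.999, 0.0]
contact_force: [0.4, -0.9, -1.9]
width: 0.0548
gripper_force: 33.2
```

Run:
```python
from h import *
s=manip.get_state()
print(s["clock"],np.round(s["position"],4),s["width"],np.round(s["ee_rot"],4))
T=(.559,-.3156);a=7.9
go((*T,.205,a),(*T,.10,a))
```

```text
14.95 [0.5462 0.3084 0.2069] 0.054834890318469984 [6.000e-04 3.900e-02 9.992e-01 4.000e-04]
[-0.0768, -0.7764, 0.0017] -0.1031 dist 0.624
[-0.0766, -0.7765, 0.133] -0.1031 dist 0.633
```

>>> {"name": "move_arm", "arguments": {
  "deltas": [
    [[-0.003,-0.03,0,-0.005,1],[-0.009,-0.09,0,-0.015,1],[-0.077,-0.776,0,-0.103,1],[-0.077,-0.776,0,-0.103,1],[-0.077,-0.776,0,-0.103,1],[-0.077,-0.776,0,-0.103,1],[-0.077,-0.776,0,-0.103,1],[-0.077,-0.776,0,-0.103,1],[-0.077,-0.776,0,-0.103,1],[-0.077,-0.776,0,-0.103,1],[-0.077,-0.776,0,-0.103,1],[-0.077,-0.776,0,-0.103,1]]
  ]
}}

```text
clock: 16.15
position: [0.5566, -0.2623, 0.2035]
ee_rot: [-0.002, -0.069, 0.998, 0.002]
contact_force: [0.8, 0.2, -0.6]
width: 0.0549
gripper_force: 33.1
```

Run:
```python
from h import *
print(manip.get_state()["clock"],pose()[0])
T=(.559,-.3156);a=7.9
go((*T,.205,a),(*T,.09,a))
```

```text
16.15 [ 0.55663855 -0.26227466  0.20349134]
[0.0062, -0.0664, -0.0021] -0.0003 dist 0.053
[0.0057, -0.0669, 0.1417] -0.0003 dist 0.125
```

>>> {"name": "move_arm", "arguments": {
  "deltas": [
    [[0.006,-0.0665,0,0,1],[0.006,-0.0665,0,0,1],[0.006,-0.0665,0.06,0,1],[0.006,-0.0665,0.11,0,1],[0.006,-0.0665,0.14,0,1],[0.006,-0.0665,0.14,0,1],[0.006,-0.0665,0.14,0,1],[0.006,-0.0665,0.14,0,1],[0.006,-0.0665,0.14,0,1]]
  ]
}}

```text
clock: 17.05
position: [0.5618, -0.3149, 0.0957]
ee_rot: [0.001, -0.069, 0.998, -0.001]
contact_force: [0.3, 0.7, -1.5]
width: 0.0546
gripper_force: 33.0
```

Run:
```python
from h import *
s=manip.get_state();im=manip.get_image("wrist")[:,:,::-1];cv2.imwrite("pics/w9.png",im)
print(s["clock"],np.round(s["position"],4),s["width"],np.round(s["qd"],2))
T=(.559,-.3156);a=7.9
go((*T,.027,a))
ca,sa=np.cos(np.radians(a)),np.sin(np.radians(a))
print(proj("wrist",[(T[0]-.0935*ca-v*.0435*sa,T[1]-.0935*sa+v*.0435*ca,.008) for v in(-1,1)],s).round())
```

```text
17.05 [ 0.5618 -0.3149  0.0957] 0.054627667742208 [-0. -0.  0. -0. -0.  0.]
[0.0036, -0.0004, 0.0857] -0.0001 dist 0.069
[[246.  62.]
 [383.  62.]]
```

View pics/w9.png

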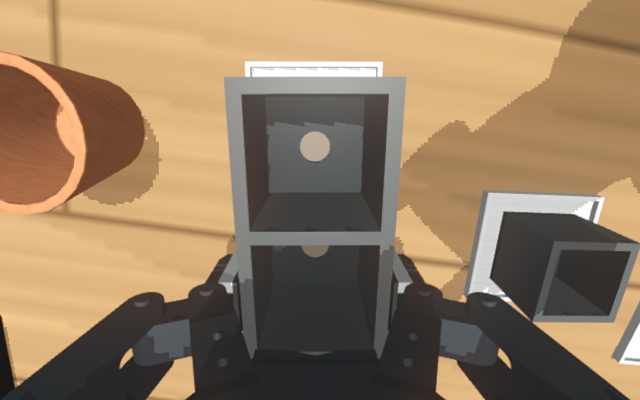

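The triple tray's edge is at (246,63)–(382,63), as predicted, and the strip is square with it. The clay pot is clear on the left.

>>> {"name": "move_arm", "arguments": {
  "deltas": [
    [[0.003,-0.0005,0.04,0,1],[0.003,-0.0005,0.066,0,1],[0.003,-0.0005,0.078,0,1],[0.003,-0.0005,0.084,0,1],[0.003,-0.0005,0.086,0,1],[0.003,-0.0005,0.086,0,1],[0.003,-0.0005,0.086,0,1]]
  ]
}}

```text
clock: 17.8
position: [0.5582, -0.315, 0.0283]
ee_rot: [0.0, -0.069, 0.998, -0.0]
contact_force: [-4.0, 3.0, 10.8]
width: 0.0543
gripper_force: 34.5
```

>>> {"name": "move_arm", "arguments": {
  "deltas": [
    [[0,0,0,0,-1],[0,0,0,0,-1],[0,0,0,0,-1],[0,0,0,0,-1],[0,0,-0.03,0,-1],[0,0,-0.09,0,-1],[0,0,-0.15,0,-1],[0,0,-0.2,0,-1],[0,0,-0.2,0,-1],[0,0,-0.2,0,-1]]
  ]
}}

```text
clock: 18.8
position: [0.5588, -0.3155, 0.1862]
ee_rot: [0.001, -0.069, 0.998, -0.001]
contact_force: [-0.4, -0.4, -0.8]
width: 0.0856
gripper_force: 0.0
```

Run:
```python
from h import *
s=manip.get_state();print(np.round(s["position"],4))
go((.532,.3085,.185,-4.4))
```

```text
[ 0.5588 -0.3155  0.1862]
[-0.0737, 0.7772, 0.0003] 0.1023 dist 0.625
```

>>> {"name": "move_arm", "arguments": {
  "deltas": [
    [[-0.074,0.777,0,0.102,-1],[-0.074,0.777,0,0.102,-1],[-0.074,0.777,0,0.102,-1],[-0.074,0.777,0,0.102,-1],[-0.074,0.777,0,0.102,-1],[-0.074,0.777,0,0.102,-1],[-0.074,0.777,0,0.102,-1],[-0.074,0.777,0,0.102,-1],[-0.074,0.777,0,0.102,-1],[-0.074,0.777,0,0.102,-1],[-0.074,0.777,0,0.102,-1],[-0.074,0.777,0,0.102,-1]]
  ]
}}

```text
clock: 20.0
position: [0.5313, 0.2859, 0.1827]
ee_rot: [-0.002, 0.038, 0.999, -0.001]
contact_force: [1.9, -0.2, -0.4]
width: 0.0855
gripper_force: 0.0
```

Run:
```python
from h import *
print(pose()[0]);go((.532,.3085,.185,-4.4))
```

```text
[0.53130674 0.28588154 0.18268004]
[0.0013, 0.0283, -0.0029] 0.0004 dist 0.023
```

>>> {"name": "move_arm", "arguments": {
  "deltas": [
    [[0,0.028,0,0,-1],[0,0.028,0,0,-1],[0,0.028,0,0,-1],[0,0.028,0,0,-1]]
  ]
}}

```text
clock: 20.4
position: [0.534, 0.3051, 0.1838]
ee_rot: [-0.001, 0.039, 0.999, -0.001]
contact_force: [0.6, 0.0, -0.0]
width: 0.0855
gripper_force: 0.0
```

Run:
```python
from h import *
import pickle
s=manip.get_state();im=manip.get_image("wrist")[:,:,::-1];cv2.imwrite("pics/w10.png",im);pickle.dump(s,open("w10.pkl","wb"))
print(s["clock"],np.round(s["position"],4),np.round(s["ee_rot"],4),np.round(s["qd"],2))
im=im[60:310,130:390];im=(255*(im/255.)**.5).astype(np.uint8)
cv2.imwrite("pics/w10c.png",cv2.resize(im,None,fx=2.3,fy=2.3,interpolation=cv2.INTER_CUBIC))
```

```text
20.4 [0.534  0.3051 0.1838] [-1.100e-03  3.850e-02  9.993e-01 -9.000e-04] [-0.01 -0.01 -0.01  0.    0.    0.  ]
```

View pics/w10c.png

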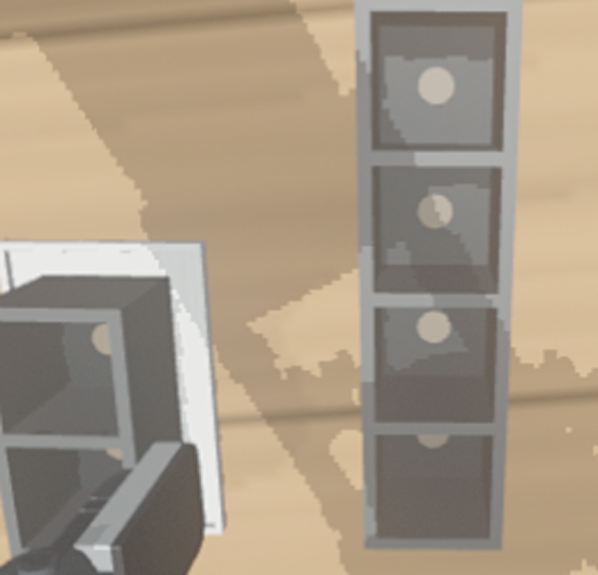

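The quad's rim corners in the crop are about (354,−3), (523,−3), (502,549) and (365,547).

Run:
```python
from h import *
import pickle
s=pickle.load(open("w10.pkl","rb"))
f=lambda c:np.array(c)/2.3+[130,60]-.28
P=ray("wrist",f([(354,-3),(523,-3),(502,549),(365,547)]),.055,s);c,w,h,a=rect(P);print(P.round(3).tolist(),P.mean(0),c,w,h,a)
c=P.mean(0)[:2]
go((*c,.022,a))
```

```text
[[0.428, 0.289, 0.055], [0.433, 0.344, 0.055], [0.636, 0.327, 0.055], [0.631, 0.273, 0.055]] [0.53212158 0.30827742 0.055     ] [0.5321524  0.30817303] 204.52821350097656 55.0540885925293 -4.815895080566406
[0.0027, 0.0041, 0.2029] 0.0031 dist 0.162
```

>>> {"name": "move_arm", "arguments": {
  "deltas": [
    [[0.0025,0.003,0.06,0.003,-1],[0.0025,0.003,0.12,0.003,-1],[0.0025,0.003,0.17,0.003,-1],[0.0025,0.003,0.2,0.003,-1],[0.0025,0.003,0.2,0.003,-1],[0.0025,0.003,0.2,0.003,1],[0.0025,0.003,0.2,0.003,1],[0.0025,0.003,0.2,0.003,1],[0.0025,0.003,0.2,0.003,1],[0.0025,0.003,0.2,0.003,1],[0.0025,0.003,0.2,0.003,1]]
  ],
  "squeeze": 35
}}

```text
clock: 21.55
position: [0.5344, 0.3096, 0.0273]
ee_rot: [0.002, 0.041, 0.999, 0.001]
contact_force: [1.1, -0.9, 6.3]
width: 0.0544
gripper_force: 39.8
```

>>> {"name": "move_arm", "arguments": {
  "deltas": [
    [[0,0,-0.01,0,1],[0,0,-0.06,0,1],[0,0,-0.12,0,1],[0,0,-0.18,0,1],[0,0,-0.18,0,1],[0,0,-0.18,0,1]]
  ]
}}

```text
clock: 22.15
position: [0.5329, 0.3095, 0.1708]
ee_rot: [0.001, 0.041, 0.999, 0.001]
contact_force: [-0.0, -0.2, -2.0]
width: 0.054
gripper_force: 38.9
```

Run:
```python
from h import *
s=manip.get_state()
print(s["clock"],np.round(s["position"],4),s["width"],np.round(s["ee_rot"],4))
T=(.548,.012);a=-.8
go((*T,.17,a),(*T,.095,a))
```

```text
22.15 [0.5329 0.3095 0.1708] 0.053962368591129135 [1.300e-03 4.110e-02 9.992e-01 8.000e-04]
[-0.0493, -0.3691, 0.0005] -0.0326 dist 0.298
[-0.0491, -0.3692, 0.0943] -0.0326 dist 0.307
```

>>> {"name": "move_arm", "arguments": {
  "deltas": [
    [[-0.005,-0.03,0,-0.003,1],[-0.049,-0.369,0,-0.033,1],[-0.049,-0.369,0,-0.033,1],[-0.049,-0.369,0,-0.033,1],[-0.049,-0.369,0,-0.033,1],[-0.049,-0.369,0,-0.033,1],[-0.049,-0.369,0,-0.033,1],[-0.049,-0.369,0.05,-0.033,1],[-0.049,-0.369,0.094,-0.033,1],[-0.049,-0.369,0.094,-0.033,1],[-0.049,-0.369,0.094,-0.033,1],[-0.049,-0.369,0.094,-0.033,1]]
  ]
}}

```text
clock: 23.35
position: [0.5485, 0.012, 0.0949]
ee_rot: [0.001, 0.006, 1.0, -0.0]
contact_force: [0.5, 1.0, -1.7]
width: 0.0548
gripper_force: 38.7
```

Run:
```python
from h import *
s=manip.get_state();im=manip.get_image("wrist")[:,:,::-1];cv2.imwrite("pics/w11.png",im)
print(s["clock"],np.round(s["position"],4),s["width"],np.round(s["ee_rot"],4),np.round(s["qd"],2))
T=(.548,.012);a=-.8
go((*T,.029,a))
ca,sa=np.cos(np.radians(a)),np.sin(np.radians(a))
print(proj("wrist",[(T[0]-.1185*ca-v*.0435*sa,T[1]-.1185*sa+v*.0435*ca,.008) for v in(-1,1)],s).round())
h=cv2.cvtColor(im,cv2.COLOR_BGR2HSV);m=((h[:,:,1]<40)&(h[:,:,2]>150)).astype(np.uint8);m[:,:200]=0;m[:,430:]=0;m[70:]=0
ys,xs=np.nonzero(m);print(xs.min() if len(xs) else None,xs.max() if len(xs) else None,ys.min() if len(ys) else None,ys.max() if len(ys) else None)
for r in range(0,60,4):
    x=np.nonzero(m[r])[0];print(r,(x.min(),x.max(),len(x)) if len(x) else "-",end="; ")
```

```text
23.35 [0.5485 0.012  0.0949] 0.05482131937662238 [ 9.0e-04  6.4e-03  1.0e+00 -0.0e+00] [-0.   -0.02 -0.01 -0.   -0.    0.  ]
[0.0012, 0.0, 0.0829] 0.0006 dist 0.066
[[245.  23.]
 [386.  23.]]
221 231 0 39
0 (np.int64(221), np.int64(231), 11); 4 (np.int64(221), np.int64(231), 11); 8 (np.int64(222), np.int64(231), 10); 12 (np.int64(222), np.int64(225), 4); 16 (np.int64(222), np.int64(225), 4); 20 (np.int64(222), np.int64(225), 4); 24 (np.int64(223), np.int64(225), 3); 28 (np.int64(223), np.int64(225), 3); 32 (np.int64(223), np.int64(226), 4); 36 (np.int64(224), np.int64(226), 3); 40 -; 44 -; 48 -; 52 -; 56 -;
```

The strip itself hides the tray's near edge here. The other three trays confirmed the averaged estimates to about 1 mm and there is 13 mm of room, so I'll lower it.

>>> {"name": "move_arm", "arguments": {
  "deltas": [
    [[-0.001,0,0.04,0,1],[-0.001,0,0.064,0,1],[-0.001,0,0.075,0,1],[-0.001,0,0.081,0,1],[-0.001,0,0.083,0,1],[-0.001,0,0.083,0,1],[-0.001,0,0.083,0,1]]
  ]
}}

```text
clock: 24.1
position: [0.5487, 0.0119, 0.0302]
ee_rot: [0.001, 0.006, 1.0, -0.0]
contact_force: [-4.6, 0.5, 8.9]
width: 0.0541
gripper_force: 40.1
```

```bash
python3 -c "
from h import *
s=manip.get_state();print(np.round(s['position'],4),np.round(s['contact_force'],1))"
```

```text
[0.5487 0.0119 0.0302] [-4.6  0.5  8.9]
```

>>> {"name": "move_arm", "arguments": {
  "deltas": [
    [[0,0,0,0,-1],[0,0,0,0,-1],[0,0,0,0,-1],[0,0,0,0,-1],[0,0,-0.03,0,-1],[0,0,-0.09,0,-1],[0,0,-0.15,0,-1],[0,0,-0.21,0,-1],[0,0,-0.27,0,-1],[0,0,-0.33,0,-1],[0,0,-0.39,0,-1],[0,0,-0.39,0,-1]]
  ]
}}

```text
clock: 25.3
position: [0.5514, 0.0115, 0.347]
ee_rot: [0.007, 0.007, 1.0, -0.001]
contact_force: [-0.4, 0.7, -0.4]
width: 0.0855
gripper_force: 0.0
```

>>> {"name": "move_arm", "arguments": {
  "deltas": [
    [[0.1,-0.09,0,0,-1],[0.1,-0.09,0,0,-1],[0.1,-0.09,0,0,-1],[0.1,-0.09,0,0,-1],[0.1,-0.09,0,0,-1]]
  ]
}}

```text
clock: 25.8
position: [0.468, -0.0589, 0.3391]
ee_rot: [0.0, 0.007, 1.0, 0.0]
contact_force: [-0.3, -0.1, 1.2]
width: 0.0855
gripper_force: 0.0
```

Run:
```python
from h import *
s=manip.get_state();print(s["clock"],np.round(s["position"],3))
w=manip.get_image("wrist")[:,:,::-1];t=manip.get_image("top")[:,:,::-1]
a=cv2.resize(w[0:300,:],None,fx=1.25,fy=1.25);b=cv2.resize(t[125:230,160:460],(800,225),interpolation=cv2.INTER_CUBIC)
g=np.vstack([a,b]);g=(255*(g/255.)**.6).astype(np.uint8);cv2.imwrite("pics/fin.png",g);print(g.shape)
```

```text
25.8 [ 0.468 -0.059  0.339]
(600, 800, 3)
```

View pics/fin.png

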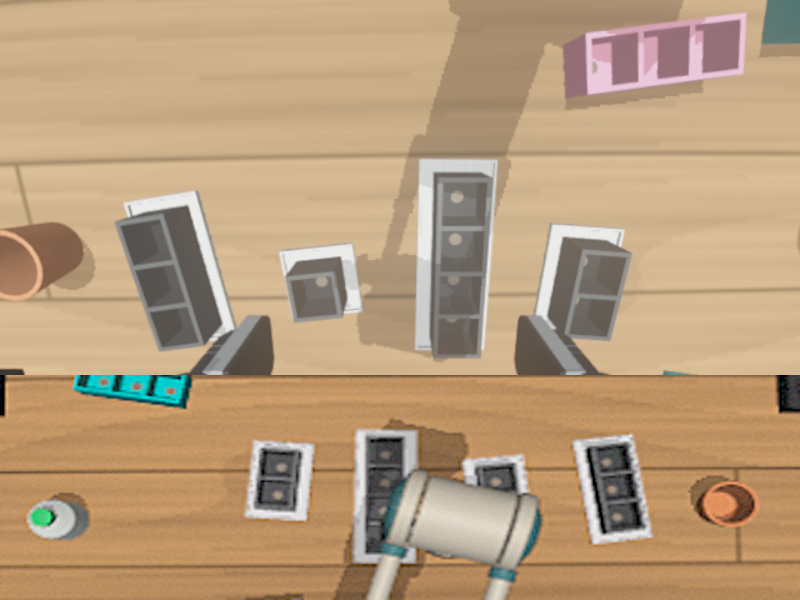

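All four pieces stand square inside their own trays, and the clay pot and bottle are untouched. Handing in.

```bash
python3 -c "
from rig import manip
print(manip.sign_off())"
```

```text
the job is handed in; nothing more can be done
None
```

I unstacked all four pots from the top down and stood each one flat and square in its own tray in about 26 s; nothing tipped, the clay pot and bottle were not touched, and the job is handed in.

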